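# Open the guarded outlet of a twin bun filler

## Robot

A 6-joint arm with a two-finger parallel gripper is mounted at the origin on the work surface. World frame = base frame: x ahead of the robot, y to its left, z up, the work surface at z = 0. Lengths are in m, angles in degrees, forces in N, time in s.
With the tool pointing down it reaches from about 0.25 to 0.725 m from the base axis. Payload 9.7 kg.
Tool frame: the origin (TCP) lies on the centre line of the jaws, within the pads' length; the fingertips stand 19 mm ahead of it and the grasp point (between the pads) is the TCP; z points along the fingers, y is the direction in which the jaws open and shut (so a half turn about z gives the same grasp; the last joint's range is limited). The gripper opens to 85 mm and grips with 20 to 120 N. Pads are 22 mm wide; open, the fingers measure 114 mm over their backs; the gripper's body (76 mm by 85 mm) begins 54 mm behind the grasp point. The pads swing forward as they close: fully open they stand 13 mm farther back than shut.
Start: joints at [-73.396, 4.979, 10.078, 95.1, 0, 90], TCP at [0.157, -0.527, 0.25] pointing down, gripper open.
Joint ranges: [-179.16, 179.16], [-48.56, 103.87], [-65.8, 70.77], [-126.05, 130.52], [-82.76, 87.17], [-180, 180]. Speed limits (degrees/s): [127.2, 127.2, 147.25, 180, 180, 180].

## Interface

Orientations are given as [roll, pitch, yaw] about the fixed x, y, z axes, in that order (R = Rz(yaw) Ry(pitch) Rx(roll)).
In Python, from workcell import bot, viewer, job gives the robot as it stands.
- The arm moves only by the tool play_rows, never from a script. Its argument "commands" is a list of rows, each an object of numbers: "tx", "ty", "tz": the shift along the tool's x, y, z in cm; "ax", "ay", "az": the turn, a rotation vector about the tool's x, y, z in rad. A call has 1 to 20 rows; each row is the pose to reach, as a shift and turn from the pose commanded when the call began, along the tool's axes at that moment; what a row does not reach only later rows make up. A row lasts 1/10 s, in which the tool goes at most 50 mm and 8.59 degrees, less where a joint would pass 70% of its speed; a pose out of reach is approached as far as the arm can. A call with a gripper value outside its range is refused whole. "grip" is the finger opening in cm, from 0 to 8.54, set as the call begins (left out, the last holds). The fingers move at their own pace and stop on an object; "newtons" is the grip in N (left out, the last holds). Time passes only in rows, so rows that repeat a pose let the fingers close. It gives the time, the measured TCP pose, the force and the opening at its end, in the units of the state.
- bot.get_obs(): the state, without advancing time (a new reading comes with each control period).
- viewer.camera(name): name is "scene" or "side" or "wrist"; returns a dict with "pixels" (384x512x3 uint8, red, green, blue), "depth" (384x512 float32, m along the optical axis (not along the pixel's ray), 0 where there is no reading), "fx", "fy", "cx", "cy" (pixels), "rvec" (rotation vector, rad) and "tvec" (3), from world to camera coordinates, as OpenCV has them; the wrist camera has in their place "tool_from_camera" (4x4, takes a point from camera to tool coordinates, whose origin is the TCP and whose axes are the flange's). Camera axes: x right, y down, z forward; pixel columns grow to the right and rows downward; lengths in m; the calibration is good to about 2 mm. A picture is of the moment at which its call begins: read the wrist's pose just before it.
- job.job_done(): hands the job in, once; it reports no verdict.
The state is a dict: "time": time; "q": joint angles; "qd": joint speeds; "joint_efforts": joint torques, N m; "ee_pos": TCP position; "tcp_rot": TCP orientation; "wrist_force": force on the tool from outside, world axes, zero at the start; "torque": the same for the moment, N m; "opening": finger opening in m.
Only numpy, scipy, OpenCV 4.12 (cv2) and the standard library are available. Lean on these libraries where they do the work, as an engineer would, in place of code of your own. Each camera call takes 0.05 s, during which the arm holds its last target.

## Task

On the bun filler, flip the cam lever all the way over towards the machine's front edge to free the pale plastic sliding guard, slide the guard fully across so that it covers the other outlet instead, then unscrew the cap that the guard was covering: nobody knows whether its thread is right- or left-handed, so try it both ways. Lift that cap well clear of its outlet, a hand's breadth (about 10 cm), and finish while still holding it there in the gripper, keeping still: do not put it down. Leave the other cap screwed on, the lever flipped, and the things standing around undisturbed.

Things in the scene. Friction and masses are not known exactly. Their poses are not given: they have to be found in the camera images.
- filler: twin bun filler, a fixed low aluminium machine 215 mm deep (x), 290 mm wide (y), flat deck 60 mm above the table; origin on the table below the middle of the two outlets; x points from its front edge (lever, robot side) to its back, y along the outlets (at y = +75 and -75 mm, x = 0), z up. Rails along y, 12 mm high, at x = -55 to -41 and 41 to 55 mm
- lever (a joint): cam lever angle about a level axis along the filler's y. 0 = locked: stem leans 0.3 rad from upright over the deck (to the filler's +x), nose across the guard's way. Grows to 1.3 = freed: stem leans 1.0 rad towards the filler's -x, its front edge. Starts at 0 to 0.08. Friction 0.12 N m (about 2 to 3 N at the stem); stays where left. Nose clears the guard above about 0.6; flip it all the way
- lever_knob (a point): centre of the 18 mm black ball at the free end of the lever, 68 mm from the lever's axis; the stem below it is a 10 mm round bar
- lever_axis (a point): point on the lever's axis straight below the stem's plane of swing, fixed on the filler at x = -86, y = -5, z = 84 mm
- guard: pale plastic guard, 300 g, a tunnel open to +y and -y: 80 mm long (y), 71 mm wide, top plate 122 mm above the table; origin at its underside's centre, at deck height. Captive in the rails, it slides only along the filler's y on slippery feet (under 2 N), from y = about +75 mm over the outlet there to y = -85 mm (end blocks); -75 mm is centred on the other outlet. It passes over caps without touching
- guard_handle (a point): centre of the guard's grey handle, an upright fin on top of the guard: 12 mm thick along y, 44 mm long along x, 26 mm high, its top 148 mm above the table
- cap_p: one of two look-alike white ribbed round caps, 52 mm wide, 34 mm high, 60 g, on outlet_p; origin at the centre of its underside (66 mm above the table when screwed on, flat top at 100 mm), z up. Turns easily between its stops; has 2 mm of vertical play while screwed on. One of the caps has a right-hand, the other a left-hand thread; which is which cannot be seen, only found by trying
- cap_q: one of two look-alike white ribbed round caps, 52 mm wide, 34 mm high, 60 g, on outlet_q; origin at the centre of its underside (66 mm above the table when screwed on, flat top at 100 mm), z up. Turns easily between its stops; has 2 mm of vertical play while screwed on. One of the caps has a right-hand, the other a left-hand thread; which is which cannot be seen, only found by trying
- outlet_p: fixed steel neck, 40 mm over the thread, 34 mm high, under cap_p; origin on its axis at deck height, at y = +75 or -75 mm of the filler (varies). Quick thread: turned its loosening way (counter-clockwise from above if right-handed) the cap is free after about 45 to 52 degrees, lifts straight off, and meets a stop at about 67 to 74; the other way it meets a hard stop within 12 degrees
- outlet_q: fixed steel neck, 40 mm over the thread, 34 mm high, under cap_q; origin on its axis at deck height, at y = +75 or -75 mm of the filler (varies). Quick thread: turned its loosening way (counter-clockwise from above if right-handed) the cap is free after about 45 to 52 degrees, lifts straight off, and meets a stop at about 67 to 74; the other way it meets a hard stop within 12 degrees
- nozzle: bystander: steel conical piping nozzle, 30 mm wide, 42 mm high, standing on the filler's deck behind the back rail; origin at its underside
- jar: bystander: jam jar, 66 mm wide, 100 mm high, standing beside the filler on its +y side; origin at its underside
- spatula: bystander: spatula lying beside the filler on its -y side; origin at its underside
- bowl: bystander: steel mixing bowl, 220 mm wide, 90 mm high; origin at its underside
- bun_a: bystander: bun, 92 mm wide, 52 mm high, on the wire rack; origin at its underside
- bun_b: bystander: another such bun on the rack
Not all that is in view belongs to the job. What is shaped like the guard but purple or yellow is not meant.

How it is judged:
By the outcome, as a careful person would: the job done as asked, in the order asked, and still so for the second after the job is handed in, while the arm keeps its last pose, push and grip.
It also fails if it takes over 64 s, if anything falls off the work surface, if the arm or the gripper's body presses on something with over 40 N, if the wrist force passes 120 N, or if a joint passes its speed limit or range.

## Working session

There is one attempt and no reset: what is moved stays moved. The work goes in short steps, Python scripts to look and compute and a tool call to move; the robot and the scene stay as the last step left them, time stands still between calls to the robot, and variables do not carry over. Pictures are saved under pics/ and viewed, and the job is handed in when it is done.

Besides the shell and the picture viewer there is one more tool, called after "Emit:" by a JSON object that holds its "fn" and its "kwargs", one argument or row to a line. play_rows: Moves the arm, as the interface text tells. Its arguments: {"type":"object","properties":{"commands":{"type":"array"},"grip":{"type":"number"},"newtons":{"type":"number"}},"required":["commands"]}

```bash
ls; mkdir -p pics; cat > h.py <<'E'
import numpy as np, cv2
from workcell import bot, viewer, job
from scipy.spatial.transform import Rotation as R
def snap(name,fn):
    o=bot.get_obs(); c=viewer.camera(name)
    cv2.imwrite('pics/'+fn+'.png',c['pixels'][:,:,::-1]); np.save('pics/'+fn+'.npy',{'c':c,'o':o},allow_pickle=True)
    return c,o
def load(fn):
    d=np.load('pics/'+fn+'.npy',allow_pickle=True).item(); return d['c'],d['o']
def cam(c,o):
    # returns Rcw,t : world = Rcw@pc+t
    if 'rvec' in c:
        r=cv2.Rodrigues(np.array(c['rvec'],float))[0]; return r.T,-r.T@np.array(c['tvec']).ravel()
    T=np.array(c['tool_from_camera']); Rt=R.from_euler('xyz',o['tcp_rot'],degrees=True).as_matrix()
    return Rt@T[:3,:3], Rt@T[:3,3]+np.array(o['ee_pos'])
def ray(c,o,u,v):
    Rw,t=cam(c,o); d=Rw@np.array([(u-c['cx'])/c['fx'],(v-c['cy'])/c['fy'],1]); return t,d
def cloud(c,o):
    Rw,t=cam(c,o); D=c['depth']; v,u=np.mgrid[:D.shape[0],:D.shape[1]]
    P=np.stack([(u-c['cx'])/c['fx']*D,(v-c['cy'])/c['fy']*D,D],-1)@Rw.T+t
    P[D==0]=np.nan; return P
def tri(*rs):
    A=np.zeros((3,3));b=np.zeros(3)
    for p,d in rs:
        d=d/np.linalg.norm(d);M=np.eye(3)-np.outer(d,d);A+=M;b+=M@p
    x=np.linalg.solve(A,b); return x,[np.linalg.norm(np.cross(x-p,d/np.linalg.norm(d))) for p,d in rs]
E
python3 - <<'E'
from h import *
print(bot.get_obs())
for n in['scene','side','wrist']:
    c,o=snap(n,n+'0'); print(n,c['fx'],cam(c,o))
E
```

```text
pics
{'time': 0.0, 'q': array([-7.33973577e+01,  5.01106393e+00,  1.00355794e+01,  9.50999476e+01,
        2.86004657e-03,  8.99996558e+01]), 'qd': array([ 0.08532622, -0.001845  , -0.08814368,  0.04984429,  0.04486339,
       -0.02275435]), 'joint_efforts': array([ 1.42107842e-04, -5.20384026e+01,  4.64805150e+01,  1.60335976e-02,
       -1.79131700e-05, -5.14099909e-06]), 'ee_pos': array([ 0.15710834, -0.52687421,  0.24959348]), 'tcp_rot': array([-1.79924568e+02, -2.86049725e-03,  1.66029827e+01]), 'wrist_force': array([-0.36091708, -0.19658033,  0.33870881]), 'torque': array([0.04587844, 0.01504597, 0.04605773]), 'opening': 0.08539362086353397}
scene 392.7499543763256 (array([[-0.78445935,  0.50808257, -0.35563412],
       [ 0.6201507 ,  0.63704117, -0.45781181],
       [-0.00605263, -0.57968151, -0.81482067]]), array([0.92200045, 0.59114821, 1.19304678]))
side 419.7616148534112 (array([[-0.99491387, -0.07220336,  0.07023575],
       [-0.09791375,  0.52952122, -0.84262695],
       [ 0.02364918, -0.84521829, -0.5338977 ]]), array([0.39256877, 1.17243819, 0.84726286]))
wrist 305.61296855738857 (array([[ 2.86495065e-01, -9.21671667e-01, -2.61614058e-01],
       [-9.58081718e-01, -2.75608583e-01, -7.82261552e-02],
       [-4.24897547e-06,  2.73059054e-01, -9.61997273e-01]]), array([ 0.22384226, -0.50736823,  0.37301415]))
```

View pics/scene0.png

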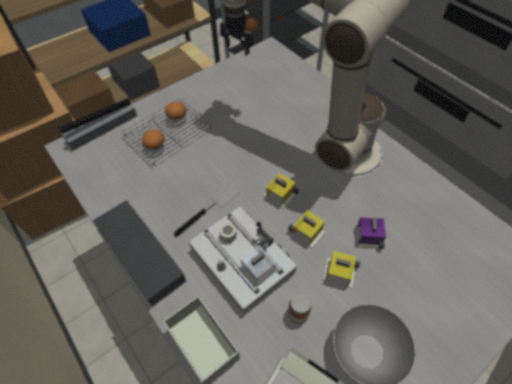

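View pics/side0.png

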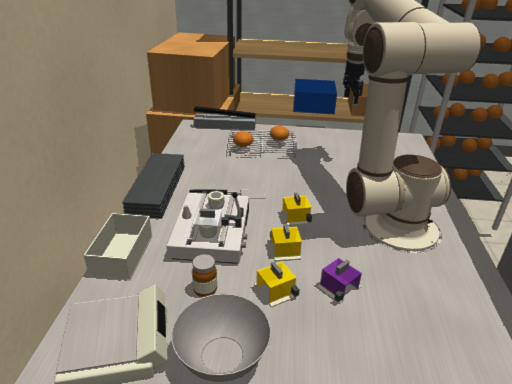

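View pics/wrist0.png

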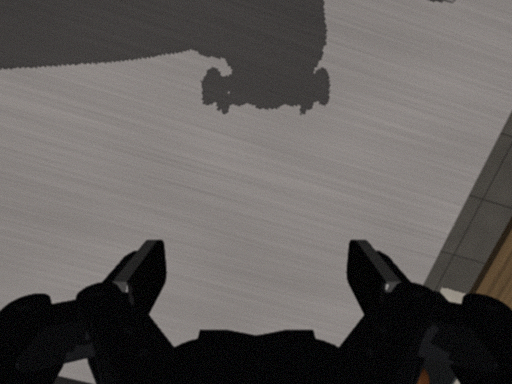

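```bash
python3 - <<'E'
from h import *
c,o=load('scene0'); P=cloud(c,o)
im=c['pixels'][190:320,175:315,::-1]; cv2.imwrite('pics/sc_c.png',cv2.resize(im,None,fx=5,fy=4.5,interpolation=cv2.INTER_CUBIC))
for u,v in [(228,234),(259,258),(262,230),(220,265),(298,308),(190,250),(240,208),(295,265),(245,305)]: print(u,v,P[v,u].round(3))
c,o=load('side0'); P=cloud(c,o)
im=c['pixels'][180:270,160:260,::-1]; cv2.imwrite('pics/sd_c.png',cv2.resize(im,None,fx=7,fy=6.5,interpolation=cv2.INTER_CUBIC))
for u,v in [(216,196),(208,215),(187,210)]: print(u,v,P[v,u].round(3))
E
```

```text
228 234 [0.63  0.053 0.102]
259 258 [0.617 0.195 0.146]
262 230 [0.537 0.109 0.104]
220 265 [0.709 0.12  0.094]
298 308 [0.612 0.366 0.098]
190 250 [ 0.738 -0.028 -0.001]
240 208 [ 0.527 -0.024  0.061]
295 265 [0.519 0.251 0.06 ]
245 305 [0.717 0.255 0.061]
216 196 [0.618 0.046 0.101]
208 215 [0.614 0.195 0.132]
187 210 [0.698 0.118 0.088]
```

View pics/sc_c.png

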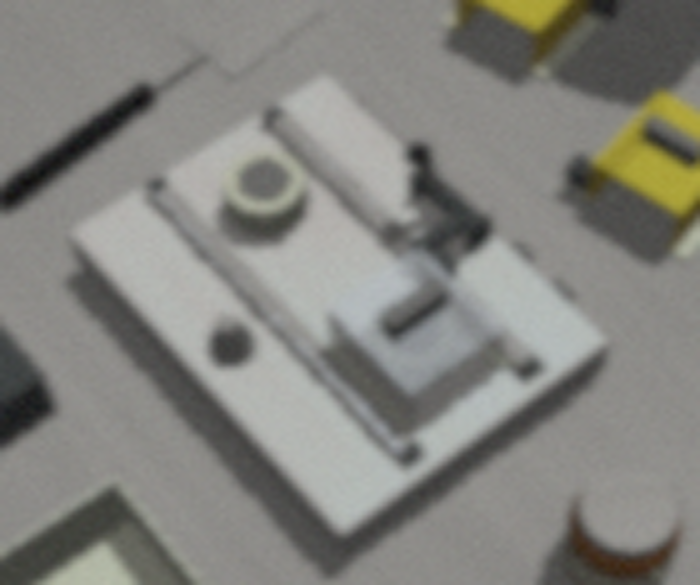

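View pics/sd_c.png

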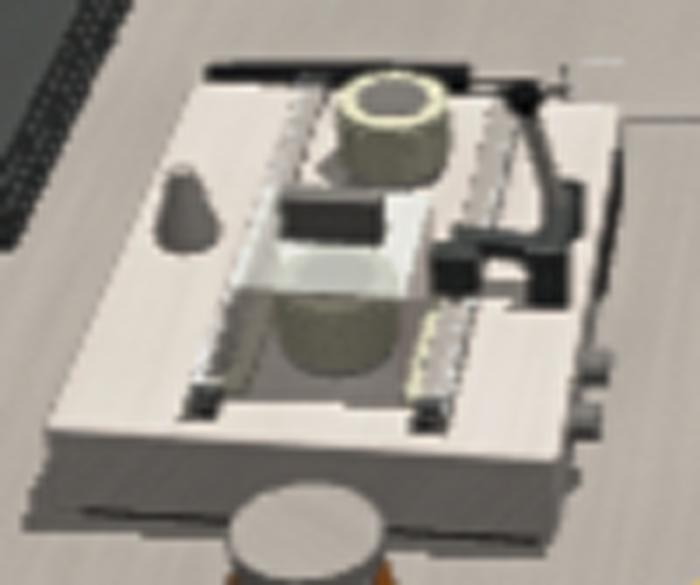

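```bash
python3 - <<'E'
from h import *
for n in['scene0','side0']:
    c,o=load(n); P=cloud(c,o)
    m=(abs(P[...,2]-0.06)<0.008)&(abs(P[...,0]-.62)<.2)&(abs(P[...,1]-.12)<.25)
    k=cv2.morphologyEx(m.astype(np.uint8),cv2.MORPH_OPEN,np.ones((3,3)))
    nl,l,st,ce=cv2.connectedComponentsWithStats(k); print(st[1:,4])
    i=1+st[1:,4].argmax(); q=P[l==i][:,:2].astype(np.float32)
    print(n,cv2.minAreaRect(q*1000),cv2.boxPoints(cv2.minAreaRect(q*1000)))
    for lo,hi,nm in[(.12,.16,'guard/handle'),(.138,.16,'handle'),(.095,.112,'mid')]:
        m=(P[...,2]>lo)&(P[...,2]<hi)&(abs(P[...,0]-.62)<.13)&(abs(P[...,1]-.12)<.16); q=P[m]; print(nm,len(q),q.mean(0).round(4),q.min(0).round(3),q.max(0).round(3))
E
```

```text
[ 418  794   18 2460    9  119  150]
scene0 ((627.1215209960938, 112.96317291259766), (215.90921020507812, 291.5540771484375), 1.2596991062164307) [[515.9882  256.3317 ]
 [522.39777 -35.15192]
 [738.2548  -30.40535]
 [731.8453  261.07828]]
guard/handle 573 [0.6178 0.1876 0.1276] [0.541 0.099 0.12 ] [0.657 0.231 0.16 ]
handle 97 [0.6017 0.1677 0.1489] [0.545 0.099 0.139] [0.642 0.198 0.16 ]
mid 278 [0.6261 0.0791 0.1005] [0.528 0.012 0.095] [0.712 0.23  0.111]
[ 140 1747   98  173   52   60    9   22   19  143]
side0 ((624.8212280273438, 114.50701904296875), (214.1646728515625, 294.18170166015625), 1.5111480951309204) [[513.8971   258.72278 ]
 [521.65515  -35.356586]
 [735.74536  -29.70874 ]
 [727.9873   264.37064 ]]
guard/handle 407 [0.6096 0.1878 0.13  ] [0.538 0.098 0.12 ] [0.654 0.23  0.159]
handle 105 [0.5979 0.1685 0.1466] [0.541 0.098 0.138] [0.64  0.198 0.159]
mid 233 [0.6147 0.1047 0.1   ] [0.529 0.011 0.095] [0.707 0.23  0.111]
```

```bash
cat >> h.py <<'E'
def go(p,yaw=None,o=None):
    o=o or bot.get_obs(); Rt=R.from_euler('xyz',o['tcp_rot'],degrees=True)
    d=Rt.inv().apply(np.array(p)-o['ee_pos'])*100
    w=np.zeros(3)
    if yaw is not None: w=(Rt.inv()*R.from_euler('xyz',[180,0,yaw],degrees=True)).as_rotvec()
    print('t cm',d.round(2),'a rad',w.round(4),'q',o['q'].round(1),'F',o['wrist_force'].round(1))
E
python3 -c "
from h import *
go([.56,.115,.30],1.4)"
```

```text
t cm [ 56.95 -50.01  -4.97] a rad [-1.000e-03  2.000e-04  2.653e-01] q [-73.4   5.   10.   95.1  -0.   90. ] F [-0.4 -0.1 -0.5]
```

Emit:
{"fn": "play_rows", "kwargs": {
  "commands": [
    {"tx": 57,"ty": -50,"tz": -5,"az": 0.265},
    {"tx": 57,"ty": -50,"tz": -5,"az": 0.265},
    {"tx": 57,"ty": -50,"tz": -5,"az": 0.265},
    {"tx": 57,"ty": -50,"tz": -5,"az": 0.265},
    {"tx": 57,"ty": -50,"tz": -5,"az": 0.265},
    {"tx": 57,"ty": -50,"tz": -5,"az": 0.265},
    {"tx": 57,"ty": -50,"tz": -5,"az": 0.265},
    {"tx": 57,"ty": -50,"tz": -5,"az": 0.265},
    {"tx": 57,"ty": -50,"tz": -5,"az": 0.265},
    {"tx": 57,"ty": -50,"tz": -5,"az": 0.265},
    {"tx": 57,"ty": -50,"tz": -5,"az": 0.265},
    {"tx": 57,"ty": -50,"tz": -5,"az": 0.265},
    {"tx": 57,"ty": -50,"tz": -5,"az": 0.265},
    {"tx": 57,"ty": -50,"tz": -5,"az": 0.265},
    {"tx": 57,"ty": -50,"tz": -5,"az": 0.265},
    {"tx": 57,"ty": -50,"tz": -5,"az": 0.265},
    {"tx": 57,"ty": -50,"tz": -5,"az": 0.265},
    {"tx": 57,"ty": -50,"tz": -5,"az": 0.265},
    {"tx": 57,"ty": -50,"tz": -5,"az": 0.265},
    {"tx": 57,"ty": -50,"tz": -5,"az": 0.265}
  ]
}}

```text
invalid input at $.commands[0]: expected keys tx, ty, tz, ax, ay, az
```

Emit:
{"fn": "play_rows", "kwargs": {
  "commands": [
    {"tx": 57,"ty": -50,"tz": -5,"ax": 0,"ay": 0,"az": 0.265},
    {"tx": 57,"ty": -50,"tz": -5,"ax": 0,"ay": 0,"az": 0.265},
    {"tx": 57,"ty": -50,"tz": -5,"ax": 0,"ay": 0,"az": 0.265},
    {"tx": 57,"ty": -50,"tz": -5,"ax": 0,"ay": 0,"az": 0.265},
    {"tx": 57,"ty": -50,"tz": -5,"ax": 0,"ay": 0,"az": 0.265},
    {"tx": 57,"ty": -50,"tz": -5,"ax": 0,"ay": 0,"az": 0.265},
    {"tx": 57,"ty": -50,"tz": -5,"ax": 0,"ay": 0,"az": 0.265},
    {"tx": 57,"ty": -50,"tz": -5,"ax": 0,"ay": 0,"az": 0.265},
    {"tx": 57,"ty": -50,"tz": -5,"ax": 0,"ay": 0,"az": 0.265},
    {"tx": 57,"ty": -50,"tz": -5,"ax": 0,"ay": 0,"az": 0.265},
    {"tx": 57,"ty": -50,"tz": -5,"ax": 0,"ay": 0,"az": 0.265},
    {"tx": 57,"ty": -50,"tz": -5,"ax": 0,"ay": 0,"az": 0.265},
    {"tx": 57,"ty": -50,"tz": -5,"ax": 0,"ay": 0,"az": 0.265},
    {"tx": 57,"ty": -50,"tz": -5,"ax": 0,"ay": 0,"az": 0.265},
    {"tx": 57,"ty": -50,"tz": -5,"ax": 0,"ay": 0,"az": 0.265},
    {"tx": 57,"ty": -50,"tz": -5,"ax": 0,"ay": 0,"az": 0.265},
    {"tx": 57,"ty": -50,"tz": -5,"ax": 0,"ay": 0,"az": 0.265},
    {"tx": 57,"ty": -50,"tz": -5,"ax": 0,"ay": 0,"az": 0.265},
    {"tx": 57,"ty": -50,"tz": -5,"ax": 0,"ay": 0,"az": 0.265},
    {"tx": 57,"ty": -50,"tz": -5,"ax": 0,"ay": 0,"az": 0.265}
  ]
}}

```text
time: 2.15
ee_pos: [0.5649, 0.0664, 0.3006]
tcp_rot: [-177.9, 0.1, 5.8]
wrist_force: [-0.4, -0.5, -0.9]
opening: 0.0855
```

```bash
sleep 0; python3 -c "
from h import *
o=bot.get_obs();print(o['qd'].round(1));go([.56,.115,.30],1.4)"
```

```text
[-0.1 -0.2  0.  -0.1 -0.   0. ]
t cm [ 0.01 -4.88  0.24] a rad [-0.0359  0.0024  0.0767] q [  5.7   9.2  20.4 101.2   2.1 179.9] F [-0.4 -0.5 -0.9]
```

Emit:
{"fn": "play_rows", "kwargs": {
  "commands": [
    {"tx": 0,"ty": -4.9,"tz": 1.5,"ax": 0,"ay": 0,"az": -1.5},
    {"tx": 0,"ty": -4.9,"tz": 1.5,"ax": 0,"ay": 0,"az": -1.5},
    {"tx": 0,"ty": -4.9,"tz": 1.5,"ax": 0,"ay": 0,"az": -1.5},
    {"tx": 0,"ty": -4.9,"tz": 1.5,"ax": 0,"ay": 0,"az": -1.5},
    {"tx": 0,"ty": -4.9,"tz": 1.5,"ax": 0,"ay": 0,"az": -1.5},
    {"tx": 0,"ty": -4.9,"tz": 1.5,"ax": 0,"ay": 0,"az": -1.5},
    {"tx": 0,"ty": -4.9,"tz": 1.5,"ax": 0,"ay": 0,"az": -1.5},
    {"tx": 0,"ty": -4.9,"tz": 1.5,"ax": 0,"ay": 0,"az": -1.5},
    {"tx": 0,"ty": -4.9,"tz": 1.5,"ax": 0,"ay": 0,"az": -1.5},
    {"tx": 0,"ty": -4.9,"tz": 1.5,"ax": 0,"ay": 0,"az": -1.5},
    {"tx": 0,"ty": -4.9,"tz": 1.5,"ax": 0,"ay": 0,"az": -1.5},
    {"tx": 0,"ty": -4.9,"tz": 1.5,"ax": 0,"ay": 0,"az": -1.5},
    {"tx": 0,"ty": -4.9,"tz": 1.5,"ax": 0,"ay": 0,"az": -1.5}
  ]
}}

```text
time: 3.45
ee_pos: [0.5602, 0.1157, 0.2872]
tcp_rot: [-179.8, -2.0, 91.5]
wrist_force: [-0.3, -0.6, 0.3]
opening: 0.0852
```

```bash
python3 -c "
from h import *
go([.57,.115,.27],-178.6)"
```

```text
t cm [-0.16  0.98  1.72] a rad [ 0.0251 -0.031  -1.5681] q [10.7  9.  18.6 99.5  2.1 99.2] F [-0.3 -0.6  0.3]
```

Emit:
{"fn": "play_rows", "kwargs": {
  "commands": [
    {"tx": -0.2,"ty": 1.0,"tz": 1.7,"ax": 0.025,"ay": -0.031,"az": -1.568},
    {"tx": -0.2,"ty": 1.0,"tz": 1.7,"ax": 0.025,"ay": -0.031,"az": -1.568},
    {"tx": -0.2,"ty": 1.0,"tz": 1.7,"ax": 0.025,"ay": -0.031,"az": -1.568},
    {"tx": -0.2,"ty": 1.0,"tz": 1.7,"ax": 0.025,"ay": -0.031,"az": -1.568},
    {"tx": -0.2,"ty": 1.0,"tz": 1.7,"ax": 0.025,"ay": -0.031,"az": -1.568},
    {"tx": -0.2,"ty": 1.0,"tz": 1.7,"ax": 0.025,"ay": -0.031,"az": -1.568},
    {"tx": -0.2,"ty": 1.0,"tz": 1.7,"ax": 0.025,"ay": -0.031,"az": -1.568},
    {"tx": -0.2,"ty": 1.0,"tz": 1.7,"ax": 0.025,"ay": -0.031,"az": -1.568},
    {"tx": -0.2,"ty": 1.0,"tz": 1.7,"ax": 0.025,"ay": -0.031,"az": -1.568},
    {"tx": -0.2,"ty": 1.0,"tz": 1.7,"ax": 0.025,"ay": -0.031,"az": -1.568},
    {"tx": -0.2,"ty": 1.0,"tz": 1.7,"ax": 0.025,"ay": -0.031,"az": -1.568},
    {"tx": -0.2,"ty": 1.0,"tz": 1.7,"ax": 0.025,"ay": -0.031,"az": -1.568},
    {"tx": -0.2,"ty": 1.0,"tz": 1.7,"ax": 0.025,"ay": -0.031,"az": -1.568}
  ]
}}

```text
time: 4.75
ee_pos: [0.5703, 0.1148, 0.27]
tcp_rot: [180.0, -0.0, -178.6]
wrist_force: [-0.6, 0.0, 0.1]
opening: 0.0853
```

```bash
python3 -c "
from h import *
go([.57,.115,.27],-178.6); c,o=snap('wrist','w1')
cv2.imwrite('pics/w1b.png',cv2.resize(c['pixels'][:,:,::-1],None,fx=1.56,fy=1.56,interpolation=cv2.INTER_CUBIC))"
```

```text
t cm [ 0.03  0.02 -0.  ] a rad [ 0.0002 -0.0002  0.    ] q [11.4 10.  17.8 97.8  0.  10. ] F [-0.6  0.   0.1]
```

View pics/w1b.png

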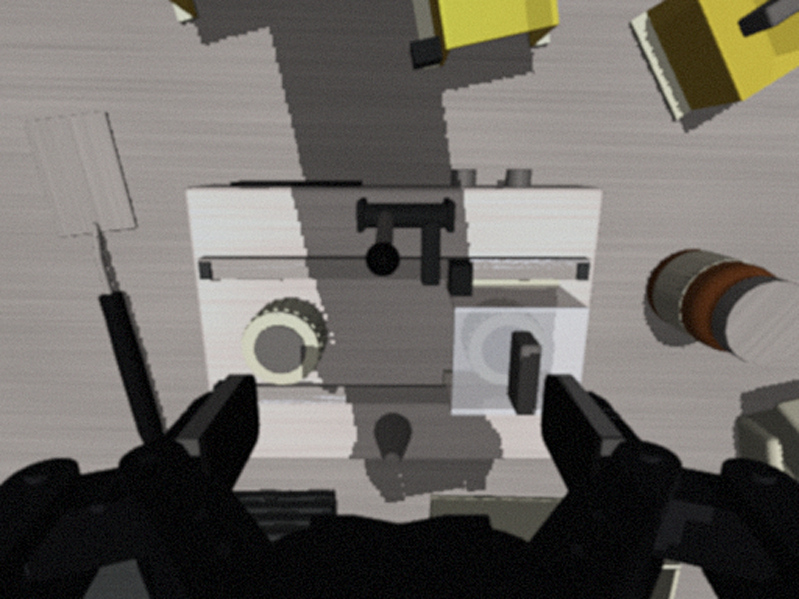

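```bash
python3 - <<'E'
from h import *
w=load('w1');s=load('scene0');d=load('side0')
r=[ray(*w,383/1.5625-.2,259/1.5625-.2),ray(*s,258.4,224.2),ray(*d,234.6,194.7)]
print('knob',*tri(*r)); print(tri(r[0],r[1])[0],tri(r[0],r[2])[0])
P=cloud(*w)
for lo,hi,nm in[(.140,.153,'handle'),(.118,.126,'guardtop')]:
    m=(P[...,2]>lo)&(P[...,2]<hi)&(P[...,1]>.14)&(P[...,1]<.25)&(abs(P[...,0]-.62)<.06); q=P[m]
    print(nm,len(q),q.mean(0),cv2.minAreaRect((q[:,:2]*1000).astype(np.float32)))
m=(P[...,2]>.094)&(P[...,2]<.106)&(P[...,1]<.1)&(P[...,1]>.0)&(abs(P[...,0]-.62)<.04); q=P[m]
print('cap',len(q),q.mean(0),cv2.minEnclosingCircle((q[:,:2]*1000).astype(np.float32)))
m=(abs(P[...,2]-0.06)<0.006)&(abs(P[...,0]-.62)<.2)&(abs(P[...,1]-.12)<.16); print('deckz',P[m][:,2].mean())
# deck corners wrist
for u,v in[(187,188),(600,188)]:
    t,dd=ray(*w,u/1.5625,v/1.5625); print('deck corner',t+dd*(.06-t[2])/dd[2])
m=(P[...,2]>.085)&(P[...,2]<.165)&(P[...,1]<.125)&(P[...,1]>.09)&(P[...,0]<.575); q=P[m]; 
k=q[q[:,2]>.14]; print('lever top',len(k),k.mean(0),k.max(0),k.min(0))
E
```

```text
knob [0.54919487 0.10555828 0.14964908] [np.float64(0.0007457619076684099), np.float64(0.0010787684286215106), np.float64(0.0006580166201489887)]
[0.54936198 0.10545203 0.14824689] [0.54916036 0.10490846 0.14987885]
handle 713 [0.61580784 0.1875567  0.14668014] ((617.2508544921875, 188.49098205566406), (43.93524932861328, 12.262892723083496), 1.8668309450149536)
guardtop 4300 [0.61131919 0.18349452 0.12155953] ((617.825439453125, 188.765625), (71.99647521972656, 80.48548126220703), 1.5079306364059448)
cap 1948 [0.61937608 0.03776099 0.10000353] ((620.9116821289062, 37.138038635253906), 26.899717330932617)
deckz 0.059713543290956635
deck corner [ 0.52172291 -0.03209511  0.06      ]
deck corner [0.51463021 0.24907785 0.06      ]
lever top 386 [0.5481879  0.10545656 0.15583966] [0.55746763 0.1139215  0.15990944] [0.54065235 0.09687373 0.14913613]
```

```bash
python3 -c "
from h import *
go([.549,.1053,.150],-178.6)"
```

```text
t cm [ 2.15 -0.9  12.  ] a rad [ 0.0001 -0.0001  0.0005] q [11.4 10.  17.8 97.8  0.   9.9] F [ 0.2 -0.   0.7]
```

Emit:
{"fn": "play_rows", "kwargs": {
  "commands": [
    {"tx": 2.15,"ty": -0.9,"tz": 3,"ax": 0,"ay": 0,"az": 0},
    {"tx": 2.15,"ty": -0.9,"tz": 6,"ax": 0,"ay": 0,"az": 0},
    {"tx": 2.15,"ty": -0.9,"tz": 9,"ax": 0,"ay": 0,"az": 0},
    {"tx": 2.15,"ty": -0.9,"tz": 11,"ax": 0,"ay": 0,"az": 0},
    {"tx": 2.15,"ty": -0.9,"tz": 12,"ax": 0,"ay": 0,"az": 0},
    {"tx": 2.15,"ty": -0.9,"tz": 12,"ax": 0,"ay": 0,"az": 0},
    {"tx": 2.15,"ty": -0.9,"tz": 12,"ax": 0,"ay": 0,"az": 0}
  ],
  "grip": 5.0
}}

```text
time: 5.5
ee_pos: [0.5495, 0.1053, 0.151]
tcp_rot: [180.0, 0.1, -178.4]
wrist_force: [1.3, 0.6, 0.2]
opening: 0.05
```

Emit:
{"fn": "play_rows", "kwargs": {
  "commands": [
    {"tx": 0,"ty": 0,"tz": 0,"ax": 0,"ay": 0,"az": 0},
    {"tx": 0,"ty": 0,"tz": 0,"ax": 0,"ay": 0,"az": 0},
    {"tx": 0,"ty": 0,"tz": 0,"ax": 0,"ay": 0,"az": 0},
    {"tx": 0,"ty": 0,"tz": 0,"ax": 0,"ay": 0,"az": 0},
    {"tx": 0,"ty": 0,"tz": 0,"ax": 0,"ay": 0,"az": 0}
  ],
  "grip": 0.5,
  "newtons": 20
}}

```text
time: 6.0
ee_pos: [0.5495, 0.1053, 0.151]
tcp_rot: [180.0, 0.1, -178.4]
wrist_force: [-0.1, -0.7, 5.7]
opening: 0.0161
```

```bash
python3 -c "
from h import *
import math
go([.549,.1053,.150],-178.6);c,o=snap('side','s2');cv2.imwrite('pics/s2c.png',cv2.resize(c['pixels'][130:270,160:310,::-1],None,fx=5,fy=4,interpolation=cv2.INTER_CUBIC))
for a in [.1,-.05,-.2,-.35,-.5,-.65,-.8,-.9,-1.0,-1.05]: print(a,round(6.8*(math.sin(.24)-math.sin(a)),2),round(6.8*(math.cos(.24)-math.cos(a)),2))
"
```

```text
t cm [0.05 0.   0.1 ] a rad [0.0002 0.0017 0.0036] q [10.8  5.3 -0.5 84.  -0.   9.2] F [-0.1 -0.7  5.7]
0.1 0.94 -0.16
-0.05 1.96 -0.19
-0.2 2.97 -0.06
-0.35 3.95 0.22
-0.5 4.88 0.64
-0.65 5.73 1.19
-0.8 6.49 1.87
-0.9 6.94 2.38
-1.0 7.34 2.93
-1.05 7.51 3.22
```

View pics/s2c.png

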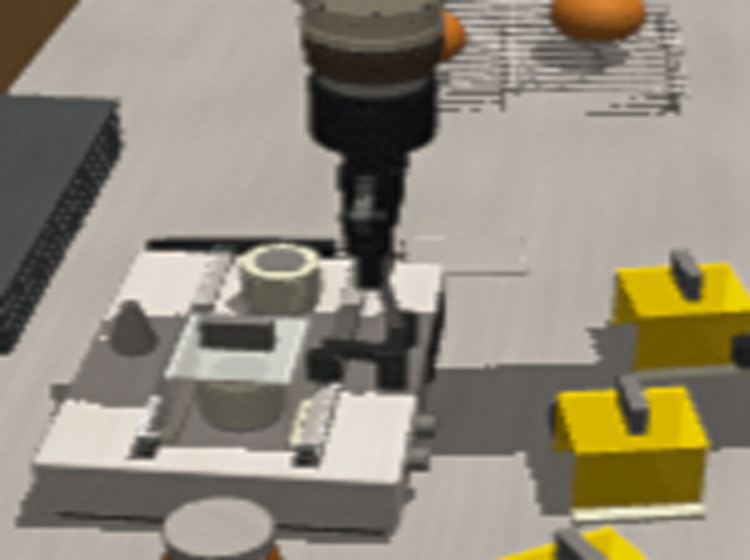

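Emit:
{"fn": "play_rows", "kwargs": {
  "commands": [
    {"tx": 0.4,"ty": 0,"tz": 0.1,"ax": 0,"ay": 0,"az": 0},
    {"tx": 0.95,"ty": 0,"tz": 0.05,"ax": 0,"ay": 0,"az": 0},
    {"tx": 1.45,"ty": 0,"tz": 0.0,"ax": 0,"ay": 0,"az": 0},
    {"tx": 1.95,"ty": 0,"tz": 0.0,"ax": 0,"ay": 0,"az": 0},
    {"tx": 2.45,"ty": 0,"tz": 0.05,"ax": 0,"ay": 0,"az": 0},
    {"tx": 2.95,"ty": 0,"tz": 0.15,"ax": 0,"ay": 0,"az": 0},
    {"tx": 3.45,"ty": 0,"tz": 0.25,"ax": 0,"ay": 0,"az": 0},
    {"tx": 3.95,"ty": 0,"tz": 0.42,"ax": 0,"ay": 0,"az": 0}
  ]
}}

```text
time: 6.85
ee_pos: [0.5098, 0.1043, 0.1465]
tcp_rot: [180.0, 0.1, -178.4]
wrist_force: [1.9, 0.7, 4.5]
opening: 0.0157
```

```bash
python3 -c "
from h import *
go([.549-.0395,.1053,.146],-178.6);c,o=snap('side','s3');cv2.imwrite('pics/s3c.png',cv2.resize(c['pixels'][130:270,160:310,::-1],None,fx=5,fy=4,interpolation=cv2.INTER_CUBIC))
"
```

```text
t cm [0.03 0.1  0.05] a rad [0.0006 0.0016 0.0037] q [11.6  0.  -6.5 83.4  0.   9.9] F [1.9 0.7 4.5]
```

View pics/s3c.png

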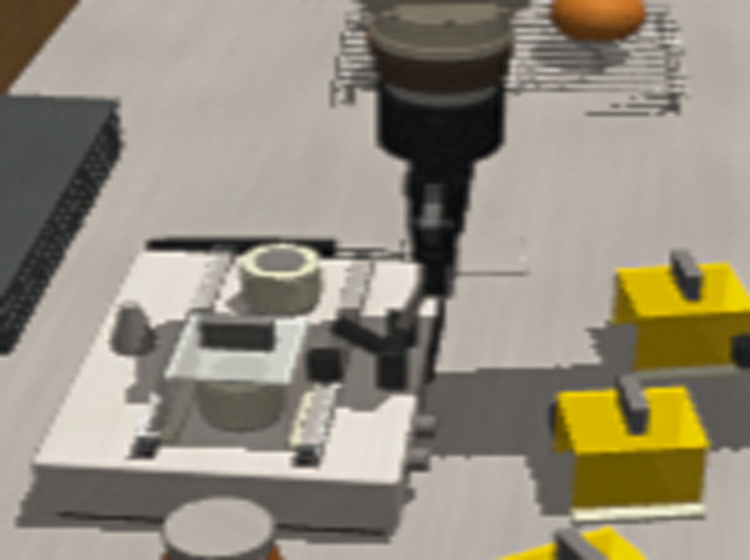

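Emit:
{"fn": "play_rows", "kwargs": {
  "commands": [
    {"tx": 0.5,"ty": 0,"tz": 0.25,"ax": 0,"ay": 0,"az": 0},
    {"tx": 0.95,"ty": 0,"tz": 0.45,"ax": 0,"ay": 0,"az": 0},
    {"tx": 1.4,"ty": 0,"tz": 0.75,"ax": 0,"ay": 0,"az": 0},
    {"tx": 1.8,"ty": 0,"tz": 1.05,"ax": 0,"ay": 0,"az": 0},
    {"tx": 2.2,"ty": 0,"tz": 1.4,"ax": 0,"ay": 0,"az": 0},
    {"tx": 2.55,"ty": 0,"tz": 1.75,"ax": 0,"ay": 0,"az": 0},
    {"tx": 2.8,"ty": 0,"tz": 2.0,"ax": 0,"ay": 0,"az": 0},
    {"tx": 3.05,"ty": 0,"tz": 2.3,"ax": 0,"ay": 0,"az": 0},
    {"tx": 3.3,"ty": 0,"tz": 2.6,"ax": 0,"ay": 0,"az": 0},
    {"tx": 3.5,"ty": 0,"tz": 2.9,"ax": 0,"ay": 0,"az": 0},
    {"tx": 3.6,"ty": 0,"tz": 3.1,"ax": 0,"ay": 0,"az": 0},
    {"tx": 3.6,"ty": 0,"tz": 3.1,"ax": 0,"ay": 0,"az": 0}
  ]
}}

```text
time: 8.1
ee_pos: [0.4738, 0.1033, 0.1152]
tcp_rot: [180.0, 0.1, -178.4]
wrist_force: [-0.3, 5.8, 6.5]
opening: 0.016
```

```bash
python3 -c "
from h import *
go([.549-.0734,.1053,.121],-178.6);c,o=snap('side','s4');cv2.imwrite('pics/s4c.png',cv2.resize(c['pixels'][130:270,160:310,::-1],None,fx=5,fy=4,interpolation=cv2.INTER_CUBIC))
"
```

```text
t cm [-0.19  0.19 -0.58] a rad [0.0006 0.001  0.0038] q [ 12.3  -4.5 -14.3  80.1   0.   10.7] F [-0.3  5.8  6.5]
```

View pics/s4c.png

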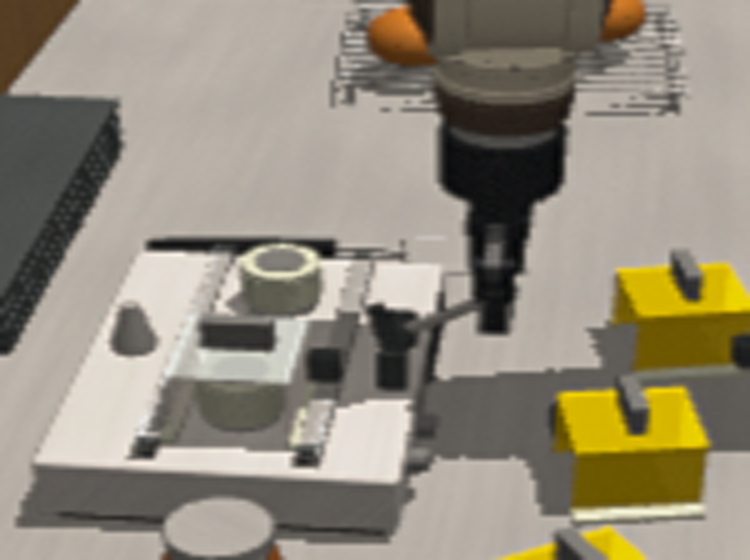

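Emit:
{"fn": "play_rows", "kwargs": {
  "commands": [
    {"tx": 0,"ty": 0,"tz": 0,"ax": 0,"ay": 0,"az": 0},
    {"tx": 0,"ty": 0,"tz": 0,"ax": 0,"ay": 0,"az": 0},
    {"tx": 0,"ty": 0,"tz": 0,"ax": 0,"ay": 0,"az": 0},
    {"tx": 0,"ty": 0,"tz": -3,"ax": 0,"ay": 0,"az": 0},
    {"tx": -2,"ty": 2,"tz": -7,"ax": 0,"ay": 0,"az": 0},
    {"tx": -6,"ty": 4,"tz": -11,"ax": 0,"ay": 0,"az": 0},
    {"tx": -8,"ty": 5,"tz": -12,"ax": 0,"ay": 0,"az": 0},
    {"tx": -9,"ty": 5,"tz": -12,"ax": 0,"ay": 0,"az": 0},
    {"tx": -9,"ty": 5,"tz": -12,"ax": 0,"ay": 0,"az": 0},
    {"tx": -9,"ty": 5,"tz": -12,"ax": 0,"ay": 0,"az": 0}
  ],
  "grip": 5
}}

```text
time: 9.15
ee_pos: [0.5612, 0.155, 0.2333]
tcp_rot: [-180.0, -0.2, -178.4]
wrist_force: [-0.1, 0.4, -0.0]
opening: 0.0503
```

```bash
python3 -c "
from h import *
go([.6165,.1885,.144],-178.6); c,o=snap('wrist','w5');P=cloud(c,o)
cv2.imwrite('pics/w5b.png',cv2.resize(c['pixels'][:,:,::-1],None,fx=1.56,fy=1.56,interpolation=cv2.INTER_CUBIC))
m=(P[...,2]>.138)&(P[...,2]<.155)&(P[...,1]>.14)&(P[...,1]<.25)&(abs(P[...,0]-.62)<.06); q=P[m]
print(len(q),cv2.minAreaRect((q[:,:2]*1000).astype(np.float32)))
c,o=snap('side','s5');cv2.imwrite('pics/s5c.png',cv2.resize(c['pixels'][130:270,160:310,::-1],None,fx=5,fy=4,interpolation=cv2.INTER_CUBIC))
"
```

```text
t cm [-5.64  3.21  8.91] a rad [-0.0008 -0.0029  0.0032] q [15.4  9.3 13.  93.8 -0.  13.9] F [-0.1  0.4 -0. ]
883 ((617.0950317382812, 188.56922912597656), (43.63680648803711, 12.188329696655273), 1.2771875858306885)
```

View pics/w5b.png

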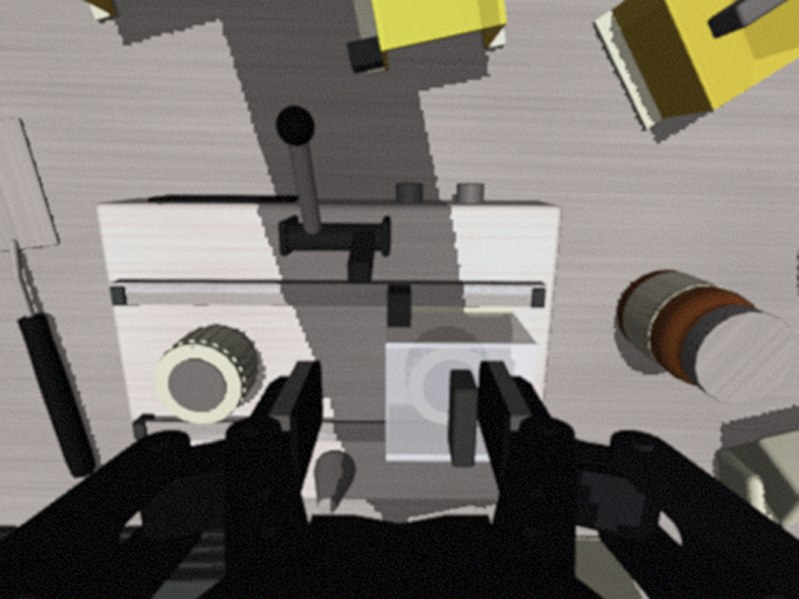

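View pics/s5c.png

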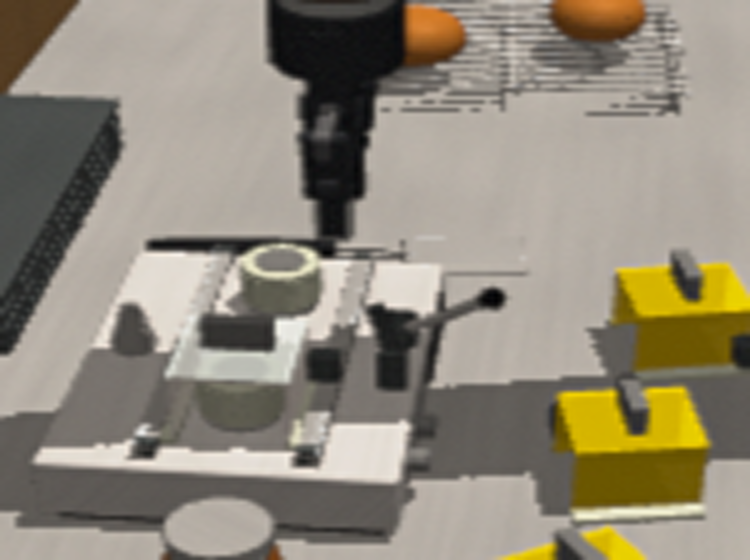

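```bash
python3 -c "
from h import *
w=load('w5');s=load('s5')
x,e=tri(ray(*w,295/1.5625-.2,126/1.5625-.2),ray(*s,258.0,204.2));print(x,e)
import math
print(math.atan2(.5328-x[0],x[2]-.084))
P=cloud(*w);q=P[70:92,178:200].reshape(-1,3);q=q[q[:,2]>.1];print(q.mean(0),q.max(0),q.min(0))
go([.617,.1885,.145],-178.6)"
```

```text
[0.47662728 0.10268395 0.11971493] [np.float64(0.0002326042782960612), np.float64(0.00023260427829611038)]
1.0044643841975565
[0.47728926 0.10443794 0.12686551] [0.48446233 0.11132706 0.13049768] [0.46983547 0.096082   0.11580549]
t cm [-5.7   3.2   8.89] a rad [-0.0004 -0.0018  0.0032] q [15.4  9.2 13.  93.8  0.  13.9] F [-0.4  0.4  0.4]
```

Emit:
{"fn": "play_rows", "kwargs": {
  "commands": [
    {"tx": -5.7,"ty": 3.2,"tz": 2,"ax": 0,"ay": 0,"az": 0.003},
    {"tx": -5.7,"ty": 3.2,"tz": 4,"ax": 0,"ay": 0,"az": 0.003},
    {"tx": -5.7,"ty": 3.2,"tz": 6,"ax": 0,"ay": 0,"az": 0.003},
    {"tx": -5.7,"ty": 3.2,"tz": 8,"ax": 0,"ay": 0,"az": 0.003},
    {"tx": -5.7,"ty": 3.2,"tz": 8.8,"ax": 0,"ay": 0,"az": 0.003},
    {"tx": -5.7,"ty": 3.2,"tz": 8.8,"ax": 0,"ay": 0,"az": 0.003},
    {"tx": -5.7,"ty": 3.2,"tz": 8.8,"ax": 0,"ay": 0,"az": 0.003}
  ]
}}

```text
time: 9.95
ee_pos: [0.6182, 0.189, 0.148]
tcp_rot: [180.0, 0.1, -178.6]
wrist_force: [-0.4, 0.6, 0.2]
opening: 0.0503
```

Emit:
{"fn": "play_rows", "kwargs": {
  "commands": [
    {"tx": 0,"ty": 0,"tz": 0,"ax": 0,"ay": 0,"az": 0},
    {"tx": 0,"ty": 0,"tz": 0,"ax": 0,"ay": 0,"az": 0},
    {"tx": 0,"ty": 0,"tz": 0,"ax": 0,"ay": 0,"az": 0},
    {"tx": 0,"ty": 0,"tz": 0,"ax": 0,"ay": 0,"az": 0},
    {"tx": 0,"ty": 0,"tz": 0,"ax": 0,"ay": 0,"az": 0},
    {"tx": 0,"ty": 0,"tz": 0,"ax": 0,"ay": 0,"az": 0}
  ],
  "grip": 0.3,
  "newtons": 30
}}

```text
time: 10.55
ee_pos: [0.6185, 0.1893, 0.1477]
tcp_rot: [180.0, 0.1, -178.6]
wrist_force: [-0.4, -0.8, 5.7]
opening: 0.0111
```

```bash
python3 -c "
from h import *
go([.617+.0245*.157,.1885-.157,.145],-178.6)"
```

```text
t cm [  0.16 -15.78   0.26] a rad [0.0005 0.0012 0.0007] q [17.  17.5 13.2 85.7  0.  15.6] F [-0.4 -0.8  5.7]
```

Emit:
{"fn": "play_rows", "kwargs": {
  "commands": [
    {"tx": 0,"ty": -0.7,"tz": 0,"ax": 0,"ay": 0,"az": 0},
    {"tx": 0,"ty": -1.8,"tz": 0,"ax": 0,"ay": 0,"az": 0},
    {"tx": 0,"ty": -3.2,"tz": 0,"ax": 0,"ay": 0,"az": 0},
    {"tx": 0,"ty": -4.6,"tz": 0,"ax": 0,"ay": 0,"az": 0},
    {"tx": 0,"ty": -6,"tz": 0,"ax": 0,"ay": 0,"az": 0},
    {"tx": 0,"ty": -7.4,"tz": 0,"ax": 0,"ay": 0,"az": 0},
    {"tx": 0,"ty": -8.8,"tz": 0,"ax": 0,"ay": 0,"az": 0},
    {"tx": 0,"ty": -10.2,"tz": 0,"ax": 0,"ay": 0,"az": 0},
    {"tx": 0,"ty": -11.6,"tz": 0,"ax": 0,"ay": 0,"az": 0},
    {"tx": 0,"ty": -13,"tz": 0,"ax": 0,"ay": 0,"az": 0},
    {"tx": 0,"ty": -14.2,"tz": 0,"ax": 0,"ay": 0,"az": 0},
    {"tx": 0,"ty": -15,"tz": 0,"ax": 0,"ay": 0,"az": 0},
    {"tx": 0,"ty": -15.5,"tz": 0,"ax": 0,"ay": 0,"az": 0},
    {"tx": 0,"ty": -15.5,"tz": 0,"ax": 0,"ay": 0,"az": 0},
    {"tx": 0,"ty": -15.5,"tz": 0,"ax": 0,"ay": 0,"az": 0}
  ]
}}

```text
time: 12.05
ee_pos: [0.6226, 0.0338, 0.1476]
tcp_rot: [-180.0, 0.1, -178.6]
wrist_force: [0.5, -1.8, 4.9]
opening: 0.0111
```

```bash
python3 -c "
from h import *
go([.6205,.0365,.145],-178.6);c,o=snap('side','s6');cv2.imwrite('pics/s6c.png',cv2.resize(c['pixels'][130:270,160:310,::-1],None,fx=5,fy=4,interpolation=cv2.INTER_CUBIC))
"
```

```text
t cm [0.2  0.28 0.26] a rad [-0.0004  0.0015  0.0001] q [ 3.1 14.2  9.2 84.9 -0.   1.7] F [ 0.5 -1.8  4.9]
```

View pics/s6c.png

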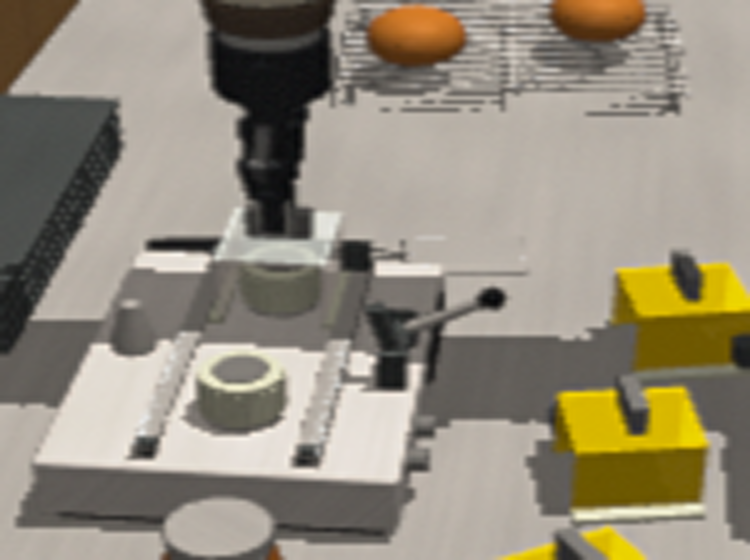

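Emit:
{"fn": "play_rows", "kwargs": {
  "commands": [
    {"tx": 0,"ty": -0.2,"tz": 0,"ax": 0,"ay": 0,"az": 0},
    {"tx": 0,"ty": -0.4,"tz": 0,"ax": 0,"ay": 0,"az": 0},
    {"tx": 0,"ty": -0.4,"tz": 0,"ax": 0,"ay": 0,"az": 0}
  ]
}}

```text
time: 12.4
ee_pos: [0.6227, 0.0303, 0.1476]
tcp_rot: [180.0, 0.1, -178.6]
wrist_force: [-0.1, 1.3, 6.0]
opening: 0.0112
```

Emit:
{"fn": "play_rows", "kwargs": {
  "commands": [
    {"tx": 0,"ty": 0,"tz": 0,"ax": 0,"ay": 0,"az": 0},
    {"tx": 0,"ty": 0,"tz": 0,"ax": 0,"ay": 0,"az": 0},
    {"tx": 0,"ty": 0,"tz": 0,"ax": 0,"ay": 0,"az": 0},
    {"tx": 0,"ty": 0,"tz": -3,"ax": 0,"ay": 0,"az": 0},
    {"tx": 0,"ty": 0,"tz": -7,"ax": 0,"ay": 0,"az": 0},
    {"tx": 3,"ty": 4,"tz": -9,"ax": 0,"ay": 0,"az": 0},
    {"tx": 3,"ty": 8,"tz": -9,"ax": 0,"ay": 0,"az": 0},
    {"tx": 3,"ty": 12,"tz": -9,"ax": 0,"ay": 0,"az": 0},
    {"tx": 3,"ty": 14,"tz": -9,"ax": 0,"ay": 0,"az": 0},
    {"tx": 3,"ty": 14,"tz": -9,"ax": 0,"ay": 0,"az": 0},
    {"tx": 3,"ty": 14,"tz": -9,"ax": 0,"ay": 0,"az": 0}
  ],
  "grip": 5.0
}}

```text
time: 13.5
ee_pos: [0.5886, 0.1695, 0.2365]
tcp_rot: [-180.0, -0.0, -178.5]
wrist_force: [-0.1, -1.1, -0.6]
opening: 0.0501
```

```bash
python3 -c "
from h import *
c,o=snap('wrist','w7');P=cloud(c,o)
cv2.imwrite('pics/w7b.png',cv2.resize(c['pixels'][:,:,::-1],None,fx=1.56,fy=1.56,interpolation=cv2.INTER_CUBIC))
m=(P[...,2]>.094)&(P[...,2]<.106)&(P[...,1]<.25)&(P[...,1]>.13)&(abs(P[...,0]-.62)<.04); q=P[m]
print('cap',len(q),q.mean(0),cv2.minEnclosingCircle((q[:,:2]*1000).astype(np.float32)))
m=(P[...,2]>.138)&(P[...,2]<.155)&(P[...,1]>-.05)&(P[...,1]<.1)&(abs(P[...,0]-.62)<.06); q=P[m]
print(len(q),cv2.minAreaRect((q[:,:2]*1000).astype(np.float32)))
for n in ('scene','side'):
    P=cloud(*snap(n,n+'7'))
    m=(P[...,2]>.096)&(P[...,2]<.106)&(P[...,1]<.25)&(P[...,1]>.13)&(abs(P[...,0]-.62)<.04); q=P[m]
    print('cap',len(q),q.mean(0),cv2.minEnclosingCircle((q[:,:2]*1000).astype(np.float32)))
go([.617,.1885,.25],-178.6)
"
```

```text
cap 2483 [0.61606647 0.18650328 0.09995732] ((617.8765869140625, 186.74107360839844), 27.128692626953125)
1213 ((621.7788696289062, 31.18097496032715), (43.67741012573242, 13.098738670349121), 1.089316964149475)
cap 217 [0.62113322 0.18869472 0.10046365] ((620.6845092773438, 187.974365234375), 27.050701141357422)
cap 155 [0.61761022 0.19046195 0.09992069] ((620.1287841796875, 189.1381378173828), 27.831111907958984)
t cm [-2.86  1.94 -1.33] a rad [-0.0001 -0.0003 -0.0005] q [16.  13.6 18.3 94.7 -0.  14.6] F [0.2 0.5 0.6]
```

View pics/w7b.png

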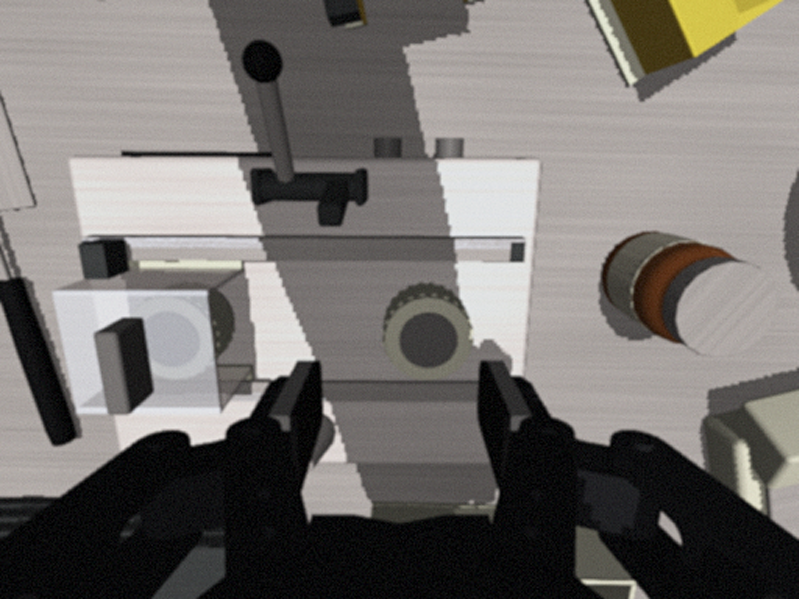

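```bash
python3 -c "
from h import *
go([.6185,.1877,.092],-178.6)"
```

```text
t cm [-3.01  1.86 14.47] a rad [-0.0001 -0.0003 -0.0005] q [16.  13.6 18.3 94.7 -0.  14.6] F [0.2 0.5 0.6]
```

Emit:
{"fn": "play_rows", "kwargs": {
  "commands": [
    {"tx": -3.0,"ty": 1.85,"tz": 1,"ax": 0,"ay": 0,"az": 0},
    {"tx": -3.0,"ty": 1.85,"tz": 3,"ax": 0,"ay": 0,"az": 0},
    {"tx": -3.0,"ty": 1.85,"tz": 6,"ax": 0,"ay": 0,"az": 0},
    {"tx": -3.0,"ty": 1.85,"tz": 9,"ax": 0,"ay": 0,"az": 0},
    {"tx": -3.0,"ty": 1.85,"tz": 11.5,"ax": 0,"ay": 0,"az": 0},
    {"tx": -3.0,"ty": 1.85,"tz": 13,"ax": 0,"ay": 0,"az": 0},
    {"tx": -3.0,"ty": 1.85,"tz": 14,"ax": 0,"ay": 0,"az": 0},
    {"tx": -3.0,"ty": 1.85,"tz": 14.4,"ax": 0,"ay": 0,"az": 0},
    {"tx": -3.0,"ty": 1.85,"tz": 14.4,"ax": 0,"ay": 0,"az": 0},
    {"tx": -3.0,"ty": 1.85,"tz": 14.4,"ax": 0,"ay": 0,"az": 0}
  ],
  "grip": 8.5
}}

```text
time: 14.65
ee_pos: [0.6188, 0.1888, 0.094]
tcp_rot: [180.0, 0.1, -178.6]
wrist_force: [0.3, 0.0, 0.6]
opening: 0.085
```

```bash
python3 -c "
from h import *
go([.6185,.1877,.092],-178.6);c,o=snap('wrist','w8')
cv2.imwrite('pics/w8b.png',cv2.resize(c['pixels'][:,:,::-1],None,fx=1.56,fy=1.56,interpolation=cv2.INTER_CUBIC))"
```

```text
t cm [ 0.03 -0.11  0.2 ] a rad [0.0006 0.0015 0.0006] q [17.  17.9  7.8 79.8  0.  15.5] F [0.3 0.  0.6]
```

View pics/w8b.png

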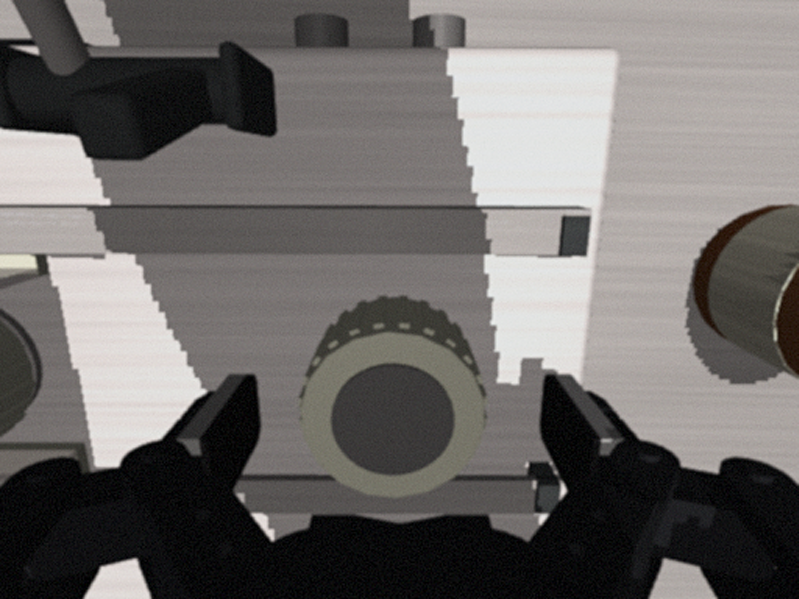

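Emit:
{"fn": "play_rows", "kwargs": {
  "commands": [
    {"tx": 0,"ty": -0.12,"tz": 0,"ax": 0,"ay": 0,"az": 0},
    {"tx": 0,"ty": -0.12,"tz": 0,"ax": 0,"ay": 0,"az": 0},
    {"tx": 0,"ty": -0.12,"tz": 0,"ax": 0,"ay": 0,"az": 0},
    {"tx": 0,"ty": -0.12,"tz": 0,"ax": 0,"ay": 0,"az": 0},
    {"tx": 0,"ty": -0.12,"tz": 0,"ax": 0,"ay": 0,"az": 0},
    {"tx": 0,"ty": -0.12,"tz": 0,"ax": 0,"ay": 0,"az": 0},
    {"tx": 0,"ty": -0.12,"tz": 0,"ax": 0,"ay": 0,"az": 0}
  ],
  "grip": 4.5,
  "newtons": 35
}}

```text
time: 15.4
ee_pos: [0.6185, 0.1876, 0.0935]
tcp_rot: [180.0, 0.1, -178.6]
wrist_force: [-1.6, -0.7, 5.4]
opening: 0.0513
```

```bash
python3 -c "
from h import *
go([.6185,.1877,.092],-178.6);print(bot.get_obs()['torque'],bot.get_obs()['opening'])"
```

```text
t cm [0.   0.01 0.15] a rad [0.0003 0.0009 0.0007] q [16.9 17.9  7.7 79.8  0.  15.4] F [-1.6 -0.7  5.4]
[-0.19410329  0.21493807 -0.06583804] 0.051270068352847906
```

Emit:
{"fn": "play_rows", "kwargs": {
  "commands": [
    {"tx": 0,"ty": 0,"tz": 0,"ax": 0,"ay": 0,"az": -0.05},
    {"tx": 0,"ty": 0,"tz": 0,"ax": 0,"ay": 0,"az": -0.1},
    {"tx": 0,"ty": 0,"tz": 0,"ax": 0,"ay": 0,"az": -0.15},
    {"tx": 0,"ty": 0,"tz": 0,"ax": 0,"ay": 0,"az": -0.2},
    {"tx": 0,"ty": 0,"tz": 0,"ax": 0,"ay": 0,"az": -0.25},
    {"tx": 0,"ty": 0,"tz": 0,"ax": 0,"ay": 0,"az": -0.3}
  ]
}}

```text
time: 16.0
ee_pos: [0.6185, 0.187, 0.0932]
tcp_rot: [-180.0, 0.0, -161.3]
wrist_force: [-2.3, -2.7, 3.4]
opening: 0.0506
```

```bash
python3 -c "
from h import *
print(bot.get_obs());go([.6185,.1877,.092],-178.6);c,o=snap('wrist','w9')
cv2.imwrite('pics/w9b.png',cv2.resize(c['pixels'][:,:,::-1],None,fx=1.56,fy=1.56,interpolation=cv2.INTER_CUBIC))"
```

```text
{'time': 16.0, 'q': array([ 1.68403848e+01,  1.78805266e+01,  7.68819447e+00,  7.97875211e+01,
       -3.41281094e-02, -1.82029237e+00]), 'qd': array([-3.66266331e-02,  2.83126297e-01,  3.18746979e-01,  1.07604431e+00,
       -2.45582497e-03, -2.84257774e+01]), 'joint_efforts': array([  1.93016365, -63.57198715,  45.9690249 ,  -0.4295748 ,
         0.5285185 ,   0.12220872]), 'ee_pos': array([0.61846685, 0.18703637, 0.09323583]), 'tcp_rot': array([-1.79965249e+02,  1.90525232e-02, -1.61339323e+02]), 'wrist_force': array([-2.26353948, -2.72693624,  3.40538032]), 'torque': array([-0.69790152,  0.8668895 , -0.6600184 ]), 'opening': 0.05063565977500691}
t cm [-0.02  0.06  0.12] a rad [-0.0006  0.0004  0.3013] q [16.8 17.9  7.7 79.8 -0.  -1.8] F [-2.3 -2.7  3.4]
```

View pics/w9b.png

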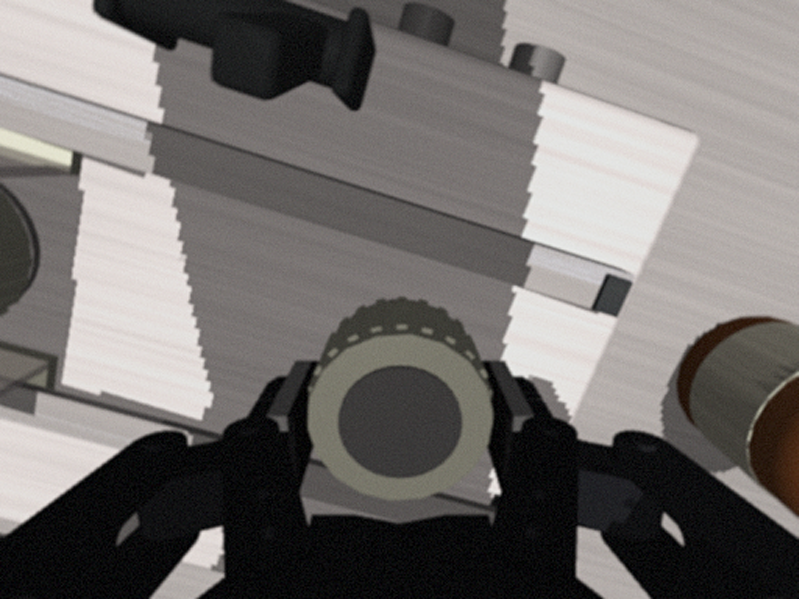

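Emit:
{"fn": "play_rows", "kwargs": {
  "commands": [
    {"tx": 0,"ty": 0,"tz": 0,"ax": 0,"ay": 0,"az": 0.0},
    {"tx": 0,"ty": 0,"tz": 0,"ax": 0,"ay": 0,"az": 0}
  ]
}}

```text
time: 16.25
ee_pos: [0.6184, 0.187, 0.0932]
tcp_rot: [-180.0, 0.0, -161.5]
wrist_force: [-0.6, -2.8, 6.4]
opening: 0.0507
```

```bash
python3 -c "
from h import *
o=bot.get_obs();print(o['tcp_rot'],o['torque'],o['wrist_force'],o['joint_efforts'])"
```

```text
[-1.79960792e+02  1.31046126e-02 -1.61517269e+02] [-0.76000851  0.2144414  -0.62673153] [-0.60929504 -2.78404133  6.43950049] [  2.73303889 -62.95169592  44.9886024   -0.87829443   0.9321091
  -0.63354107]
```

Emit:
{"fn": "play_rows", "kwargs": {
  "commands": [
    {"tx": 0,"ty": 0,"tz": 0,"ax": 0,"ay": 0,"az": 0.07},
    {"tx": 0,"ty": 0,"tz": 0,"ax": 0,"ay": 0,"az": 0.14},
    {"tx": 0,"ty": 0,"tz": 0,"ax": 0,"ay": 0,"az": 0.21},
    {"tx": 0,"ty": 0,"tz": 0,"ax": 0,"ay": 0,"az": 0.28},
    {"tx": 0,"ty": 0,"tz": 0,"ax": 0,"ay": 0,"az": 0.35},
    {"tx": 0,"ty": 0,"tz": 0,"ax": 0,"ay": 0,"az": 0.42},
    {"tx": 0,"ty": 0,"tz": 0,"ax": 0,"ay": 0,"az": 0.49},
    {"tx": 0,"ty": 0,"tz": 0,"ax": 0,"ay": 0,"az": 0.49}
  ]
}}

```text
time: 17.05
ee_pos: [0.6187, 0.1878, 0.0931]
tcp_rot: [180.0, 0.1, 170.4]
wrist_force: [0.4, 0.4, 4.3]
opening: 0.0511
```

```bash
python3 -c "
from h import *
o=bot.get_obs();print(o['tcp_rot'],o['torque'],o['wrist_force'],o['joint_efforts'])"
```

```text
[1.79957191e+02 5.21916658e-02 1.70446300e+02] [-0.05572331 -0.19324242  0.03333872] [0.40295997 0.42552077 4.25135285] [  0.18687679 -63.29024792  43.97387981   0.34492493   0.12452398
   1.01220243]
```

Emit:
{"fn": "play_rows", "kwargs": {
  "commands": [
    {"tx": 0,"ty": 0,"tz": 0,"ax": 0,"ay": 0,"az": 0.07},
    {"tx": 0,"ty": 0,"tz": 0,"ax": 0,"ay": 0,"az": 0.14},
    {"tx": 0,"ty": 0,"tz": 0,"ax": 0,"ay": 0,"az": 0.21},
    {"tx": 0,"ty": 0,"tz": 0,"ax": 0,"ay": 0,"az": 0.28},
    {"tx": 0,"ty": 0,"tz": 0,"ax": 0,"ay": 0,"az": 0.35},
    {"tx": 0,"ty": 0,"tz": 0,"ax": 0,"ay": 0,"az": 0.42},
    {"tx": 0,"ty": 0,"tz": 0,"ax": 0,"ay": 0,"az": 0.49},
    {"tx": 0,"ty": 0,"tz": 0,"ax": 0,"ay": 0,"az": 0.56},
    {"tx": 0,"ty": 0,"tz": 0,"ax": 0,"ay": 0,"az": 0.63},
    {"tx": 0,"ty": 0,"tz": 0,"ax": 0,"ay": 0,"az": 0.63}
  ]
}}

```text
time: 18.05
ee_pos: [0.6186, 0.1876, 0.0931]
tcp_rot: [180.0, 0.0, 134.5]
wrist_force: [1.2, -0.6, 5.9]
opening: 0.0507
```

```bash
python3 -c "
from h import *
o=bot.get_obs();print(o['tcp_rot'],o['torque'],o['wrist_force'],o['joint_efforts'],o['q'])"
```

```text
[1.79961371e+02 1.86321010e-02 1.34464376e+02] [-0.24829662 -0.07666526 -0.01246036] [ 1.15551095 -0.64309155  5.9360374 ] [  0.65284258 -62.79709339  43.83282781   0.07862793   0.29726911
   1.02396268] [1.68695425e+01 1.78941527e+01 7.69534937e+00 7.97583311e+01
 1.38102442e-03 6.24051606e+01]
```

Emit:
{"fn": "play_rows", "kwargs": {
  "commands": [
    {"tx": 0,"ty": 0,"tz": -0.2,"ax": 0,"ay": 0,"az": 0},
    {"tx": 0,"ty": 0,"tz": -0.4,"ax": 0,"ay": 0,"az": 0},
    {"tx": 0,"ty": 0,"tz": -0.7,"ax": 0,"ay": 0,"az": 0},
    {"tx": 0,"ty": 0,"tz": -1.0,"ax": 0,"ay": 0,"az": 0},
    {"tx": 0,"ty": 0,"tz": -1.0,"ax": 0,"ay": 0,"az": 0}
  ]
}}

```text
time: 18.55
ee_pos: [0.6184, 0.1877, 0.1033]
tcp_rot: [180.0, -0.0, 134.5]
wrist_force: [0.4, 1.0, -1.0]
opening: 0.0509
```

```bash
python3 -c "
from h import *
o=bot.get_obs();print(o['torque'],o['wrist_force'])
c,o=snap('wrist','w10')
cv2.imwrite('pics/w10b.png',cv2.resize(c['pixels'][:,:,::-1],None,fx=1.56,fy=1.56,interpolation=cv2.INTER_CUBIC))
c,o=snap('side','s10');cv2.imwrite('pics/s10c.png',cv2.resize(c['pixels'][130:270,160:310,::-1],None,fx=5,fy=4,interpolation=cv2.INTER_CUBIC))"
```

```text
[ 0.02805559 -0.02604991 -0.00730326] [ 0.35488656  0.96957584 -1.01005417]
```

View pics/w10b.png

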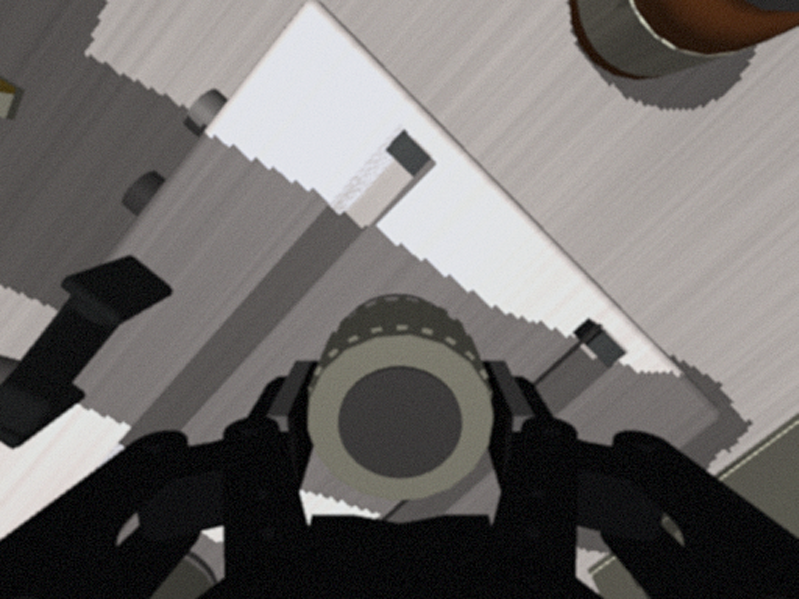

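View pics/s10c.png

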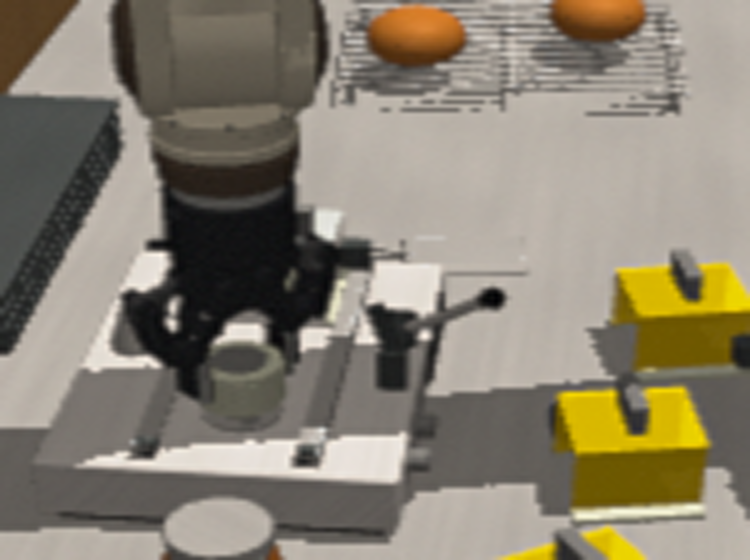

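Emit:
{"fn": "play_rows", "kwargs": {
  "commands": [
    {"tx": 0,"ty": 0,"tz": -0.6,"ax": 0,"ay": 0,"az": 0},
    {"tx": 0,"ty": 0,"tz": -1.5,"ax": 0,"ay": 0,"az": 0},
    {"tx": 0,"ty": 0,"tz": -2.5,"ax": 0,"ay": 0,"az": 0},
    {"tx": 0,"ty": 0,"tz": -3.5,"ax": 0,"ay": 0,"az": 0},
    {"tx": 0,"ty": 0,"tz": -5,"ax": 0,"ay": 0,"az": 0},
    {"tx": 0,"ty": 0,"tz": -6.5,"ax": 0,"ay": 0,"az": 0},
    {"tx": 0,"ty": 0,"tz": -8,"ax": 0,"ay": 0,"az": 0},
    {"tx": 0,"ty": 0,"tz": -9.5,"ax": 0,"ay": 0,"az": 0},
    {"tx": 0,"ty": 0,"tz": -10.5,"ax": 0,"ay": 0,"az": 0},
    {"tx": 0,"ty": 0,"tz": -11.2,"ax": 0,"ay": 0,"az": 0},
    {"tx": 0,"ty": 0,"tz": -11.7,"ax": 0,"ay": 0,"az": 0},
    {"tx": 0,"ty": 0,"tz": -12,"ax": 0,"ay": 0,"az": 0},
    {"tx": 0,"ty": 0,"tz": -12,"ax": 0,"ay": 0,"az": 0},
    {"tx": 0,"ty": 0,"tz": -12,"ax": 0,"ay": 0,"az": 0},
    {"tx": 0,"ty": 0,"tz": -12,"ax": 0,"ay": 0,"az": 0}
  ]
}}

```text
time: 20.15
ee_pos: [0.6181, 0.1875, 0.2222]
tcp_rot: [-180.0, -0.0, 134.5]
wrist_force: [0.0, 0.3, -0.6]
opening: 0.0508
```

```bash
python3 -c "
from h import *
o=bot.get_obs();print(o['qd'].round(2),o['wrist_force'],o['opening'])
c,o=snap('wrist','w11')
cv2.imwrite('pics/w11b.png',cv2.resize(c['pixels'][:,:,::-1],None,fx=1.56,fy=1.56,interpolation=cv2.INTER_CUBIC))
c,o=snap('side','s11');cv2.imwrite('pics/s11c.png',cv2.resize(c['pixels'][130:270,160:310,::-1],None,fx=5,fy=4,interpolation=cv2.INTER_CUBIC))
P=cloud(c,o)
w=load('s11')
c,o=snap('scene','c11');cv2.imwrite('pics/c11c.png',cv2.resize(c['pixels'][160:330,165:335,::-1],None,fx=4,fy=3.5,interpolation=cv2.INTER_CUBIC))"
```

```text
[ 0.06 -0.04  0.13 -0.06  0.   -0.03] [ 0.00913992  0.3463412  -0.55490384] 0.05078600305238277
```

View pics/w11b.png

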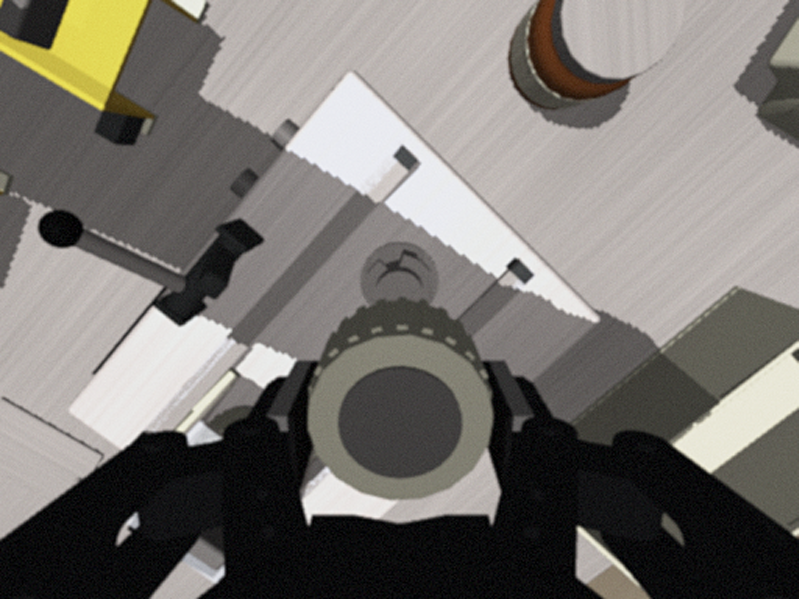

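View pics/s11c.png

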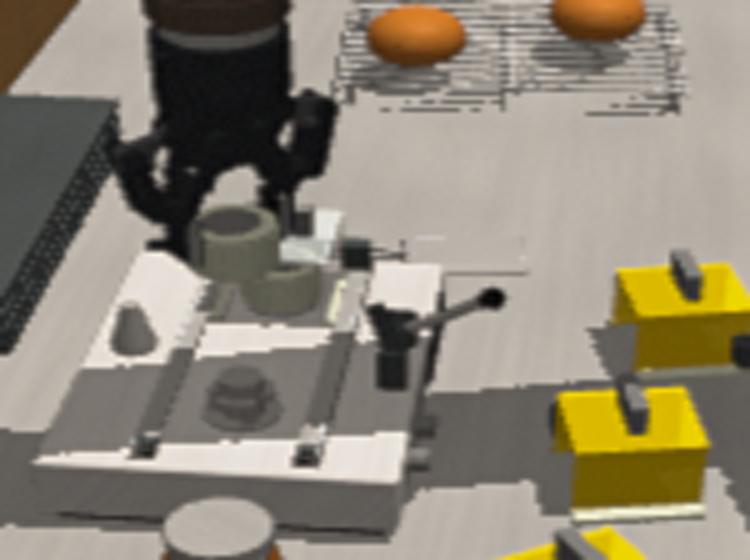

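View pics/c11c.png

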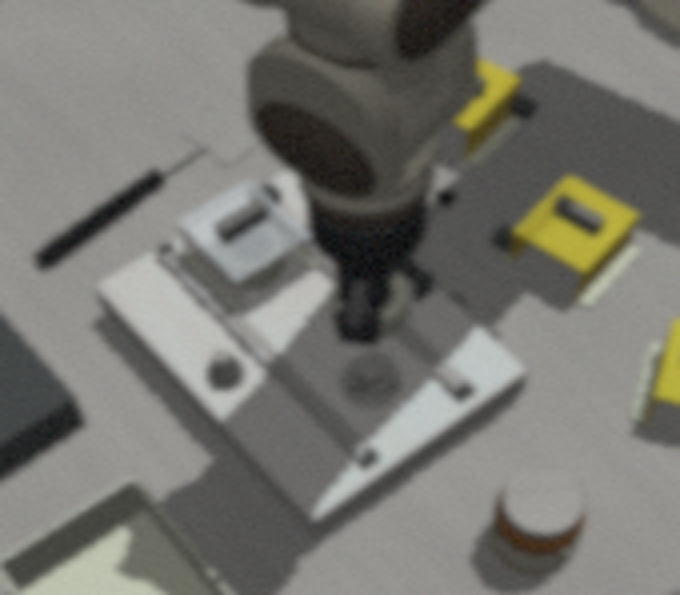

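The wrist view shows the cap in the jaws at (400,415) and the bare neck below it at (400,270). The side view has the cap up at (240,240), the guard over the other cap at (290,270), and the lever knob still flipped at (491,298). The scene view shows the nozzle, jar and spatula where they were.

```bash
python3 -c "
from h import *
o=bot.get_obs();print(o['ee_pos'],np.abs(o['qd']).max(),o['opening'],o['time']);print(job.job_done())"
```

```text
[0.61820295 0.18749481 0.22247284] 0.15451377879097822 0.05082480852574344 20.3
the job is handed in; nothing more can be done
None
```

The cap is off its outlet and held still in the gripper about 13 cm above its seat. I handed the job in at 20.3 s of robot time, and no verdict was reported.

- **Lever:** flipped all the way over. Its lean towards the front edge measured 1.00 rad from two camera views, and the last pictures show it still there.
- **Guard:** slid from y = +75 mm to about -82 to -84 mm in the filler's frame, so it covers the other outlet. I did not confirm contact with the end block at -85 mm; no rise in force was felt.
- **Thread:** turning counter-clockwise met a stop (about 0.65 N m, with the pads slipping a little). Turning about 64 degrees clockwise was free, so this cap has a left-hand thread.
- **Lift:** it came off with no pull, and the last pictures show the neck bare below it. The pads are 51 mm apart on the cap, and the wrist force is near zero.
- **Everything else:** the other cap was not touched. The nozzle, jar, spatula and buns looked undisturbed; I did not re-check the bowl in the last pictures, though the arm never worked near it.

Two measurements disagreed slightly. The three cameras put the cap's centre 2 to 3 mm apart, so I used a value in between. The tool also stood 1.5 to 3 mm higher than aimed at the guard handle and the cap, which did not affect the grasps. On the first move, the last joint ran up to its range limit and stopped there. I turned the gripper half a turn to carry on.

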